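# Slide the electrode caddy back into its bay

## Robot

A 7-joint arm with a two-finger parallel gripper is mounted at the origin on the work surface. World frame = base frame: x ahead of the robot, y to its left, z up, the work surface at z = 0. Lengths are in m, angles in rad, forces in N, time in s.
With the tool pointing down it reaches from about 0.425 to 1.025 m from the base axis. Payload 9.4 kg.
Tool frame: the origin (TCP) lies midway between the tips of the shut fingers; the grasp point (between the pads) lies 19 mm behind it; z points along the fingers, y is the line along which they close (so a half turn about z gives the same grasp; the last joint's range is limited). The gripper opens to 85 mm and grips with 20 to 120 N. Pads are 22 mm wide; open, the fingers measure 114 mm over their backs; the gripper's body (76 mm by 85 mm) begins 54 mm behind the grasp point. The pads swing forward as they close: fully open they stand 13 mm farther back than shut.
Start: joints at [-1.373, 0.599, -0.003, 1.599, 0.002, 0.943, -0.08], TCP at [0.197, 0.698, 0.231] pointing down, gripper open.
Joint ranges: [-2.57, 2.57], [-0.35, 1.97], [-1.29, 1.29], [0.11, 2.56], [-1.05, 4.19], [0.11, 1.86], [-2.63, 2.63]. Speed limits (rad/s): [2.22, 2.22, 3.01, 3.01, 3.14, 3.14, 3.14].

## Interface

Orientations are given as [roll, pitch, yaw] about the fixed x, y, z axes, in that order (R = Rz(yaw) Ry(pitch) Rx(roll)).
In Python, from rig import monitor, vision, close_job gives the robot as it stands.
- The arm moves only by the tool apply_moves, never from a script. Its argument "motion" is a list that holds one entry, the list of rows, each a list of 7 numbers: the shift along the world's x, y, z in m, then the turn, a rotation vector about the world's x, y, z in rad, then the closure, from -1 (fully open) to 1 (shut). A call has 1 to 20 rows; each row shifts and turns the commanded pose from where the row before left it; what a row does not reach is not made up. A row lasts 1/10 s, in which the tool goes at most 50 mm and 8.59 degrees, less where a joint would pass 70% of its speed; a pose out of reach is approached as far as the arm can. A call is refused whole if a number of a shift passes 0.05 or a number of a turn 0.15, either way. A call with a gripper value outside its range is refused whole. The fingers move at their own pace and stop on an object; "squeeze" is the grip in N (left out, the last holds). Time passes only in rows, so rows that do not move let the fingers close. It gives the time, the measured TCP pose, the force, the opening and the grip force at its end, in the units of the state.
- monitor.get_state(): the state, without advancing time (a new reading comes with each control period).
- vision.read_camera(name): name is "side" or "top"; returns (picture, depth): 400x640x3 uint8, red, green, blue; 400x640 float32, m along the optical axis (not along the pixel's ray), 0 where there is no reading.
- vision.camera_params(name): a dict with "fov_y" (degrees; the focal length in pixels is half the picture's height over the tangent of half this angle, whatever the lens; pixels are square), "cx", "cy" (the principal point, pixels), "rvec" (rotation vector, rad) and "tvec" (3), from world to camera coordinates, as OpenCV has them. Camera axes: x right, y down, z forward; pixel columns grow to the right and rows downward; lengths in m; the calibration is good to about 2 mm. A picture is of the moment at which its call begins. camera_params takes no time and is no camera call.
- close_job(): hands the job in; it is judged then, once.
Trained networks look in the newest picture that a camera, given by its name, has taken for a name from the list of things; names that differ only in an ending like _2 or _b are one class to them, and where a whole thing is asked for, a point or a joint stands for the part that bears it (a point fixed in the world has none). Each returns a list of dicts, best first, with "conf" (0 to 1); they miss things now and then, are a little off and sometimes report something else, mostly with a low value. They report only what shows in the picture. A call takes as long as a camera call.
- vision.trace(label, camera): "mask" (400x640 bool, what is visible of it) and "rect" ([left, top, right, bottom] in pixels, round what is visible of it).
- vision.place_of(label, camera): "pixel" ([column, row] in pixels: a listed point, or the origin of a listed thing).
The state is a dict: "clock": time; "q": joint angles; "joint_velocities": joint speeds; "tau": joint torques, N m; "tool_pos": TCP position; "tool_rot": TCP orientation; "wrist_force": force on the tool from outside, world axes, zero at the start; "torque": the same for the moment, N m; "opening": opening from 0.0 (shut) to 1.0 (fully open); "finger_force": force on a finger pad.
Only numpy, scipy, OpenCV 4.12 (cv2) and the standard library are available. Lean on these libraries where they do the work, as an engineer would, in place of code of your own. Each camera call takes 0.05 s, during which the arm holds its last target. There are 200 camera calls.

## Task

Push the green welding-rod caddy across the bench into its parking bay: back flush against the dark angle-iron stop, the whole caddy between the two yellow lines. It is heavy and top-heavy, so push it only low on its green box so that it slides upright: do not grasp, lift or tip it, keep off the two tubes, and leave the other loose things on the bench where they are. Finish with the gripper clear of it.

Things in the scene. Friction and masses are not known exactly. Their poses are not given: they have to be found in the camera images.
- caddy: The rod caddy, loose, 1.2 to 1.6 kg, friction on the bench 0.5 to 0.7: closed green box with a yellow band, 100 (x) by 160 (y) by 80 mm high, two tubes fixed on top. Origin at the centre of its underside. Starts on the robot's side of the bay, up to 70 mm off to one side and turned up to 0.3 rad from it. Slides if pushed below about 50 mm height; tips if pushed on the tubes.
- tubes: The two rod tubes (red and orange, black caps), fixed on the caddy at y = -25 and +25 mm in the caddy's frame: 46 mm across at the caps, from 80 to 300 mm above the bench. Same origin and axes as the caddy. Not to be touched.
- bay: Parking bay, fixed. Origin on the bench where the parked caddy's underside centre belongs, its axes then parallel to the bay's. +x points away from the robot to the stop, an angle iron with its upright face at x = +50 mm, 200 mm long in y, 40 mm high. Two flat yellow lines, 130 mm long, run along x, inner edges at y = -95 and +95 mm; open towards the robot.
- spray: Bystander: upright blue spray can, 60 mm diameter, 170 mm high, beside the bay just outside one yellow line. Origin at the centre of its underside. Leave alone.
- jar: Bystander: amber jar with steel cap, 64 mm diameter, 90 mm high, beside the bay outside the other yellow line (can and jar may be swapped). Origin at the centre of its underside. Leave alone.
- hammer: Bystander: hammer lying on the left of the bench, 220 mm long. Origin at its underside, x axis along its length. Leave alone.
- brush: Bystander: brush lying on the right of the bench, 240 mm long. Origin at its underside, x axis along its length. Leave alone.
- coupon: Bystander: flat steel plate 80 x 50 x 10 mm on the left of the bench. Origin at the centre of its underside. Leave alone.
- magnet: Bystander: red square block 70 x 70 x 22 mm on the right far part of the bench. Origin at the centre of its underside. Leave alone.

How it is judged:
By the outcome, as a careful person would: the job done as asked, in the order asked, and still so for the second after the job is handed in, with the robot touching nothing.
It also fails if it takes over 72 s, if anything falls off the work surface, if the arm or the gripper's body presses on something with over 40 N, if the wrist force passes 120 N, or if a joint passes its speed limit or range.

## Working session

There is one attempt and no reset: what is moved stays moved. The work goes in short steps, Python scripts to look and compute and a tool call to move; the robot and the scene stay as the last step left them, time stands still between calls to the robot, and variables do not carry over. Pictures are saved under pics/ and viewed, at most 10 in all, crops included, and the job is handed in when it is done.

Besides the shell and the picture viewer there is one more tool, called after "Emit:" by a JSON object that holds its "method" and its "body". apply_moves: Moves the arm, as the interface text tells. Its arguments: {"type":"object","properties":{"motion":{"type":"array"},"squeeze":{"type":"number"}},"required":["motion"]}

```bash
ls; mkdir -p pics; cat > h.py <<'E'
import numpy as np, cv2
from rig import monitor, vision, close_job
def cam(n):
    p=vision.camera_params(n); R=cv2.Rodrigues(np.array(p['rvec'],float))[0]; t=np.array(p['tvec'],float)
    f=200/np.tan(np.radians(p['fov_y'])/2); return R,t,f,p['cx'],p['cy']
def cloud(n,d):
    R,t,f,cx,cy=cam(n); v,u=np.mgrid[:400,:640]
    P=np.stack([(u-cx)/f*d,(v-cy)/f*d,d],-1)
    return (P-t)@R
E
python3 - <<'E'
from h import *
for n in('top','side'):
    im,d=vision.read_camera(n); cv2.imwrite(f'pics/{n}0.png',im[:,:,::-1])
    R,t,f,cx,cy=cam(n); print(n,f,cx,cy,-R.T@t,R[2])
    print(vision.camera_params(n))
print(monitor.get_state())
E
```

```text
pics
top 420.6570326879207 321.5170450194941 195.28587026450526 [0.49481652 0.03889045 1.27023789] [ 0.08914673 -0.01874699 -0.99584206]
{'fov_y': 50.85719428028331, 'cx': 321.5170450194941, 'cy': 195.28587026450526, 'rvec': array([ 2.18140649, -2.18765235,  0.11798386]), 'tvec': array([0.01721771, 0.60606961, 1.22157412])}
side 379.99643168738066 321.77750879971535 193.45086048481053 [ 0.50329419 -0.73527438  0.94289133] [ 0.08570721  0.639022   -0.76439856]
{'fov_y': 55.51752469616879, 'cx': 321.77750879971535, 'cy': 193.45086048481053, 'rvec': array([ 2.4337697 , -0.19400522,  0.04795856]), 'tvec': array([-0.59374318,  0.11734498,  1.14746534])}
{'clock': 0.1, 'q': array([-1.37271484,  0.60002269, -0.00253202,  1.60003617,  0.00179808,
        0.94289319, -0.07984606]), 'joint_velocities': array([-9.43277705e-04, -2.24202841e-03,  2.60621646e-04, -1.14062361e-04,
        9.95139672e-04, -9.21759870e-05,  5.90208061e-04]), 'tau': array([ 5.58598142e-03, -7.77999973e+01,  1.56953797e+00, -2.58621740e+01,
        1.25477125e-02,  5.60691522e-03,  4.37494862e-05]), 'tool_pos': array([0.19662564, 0.69740228, 0.23052458]), 'tool_rot': array([-3.14024174e+00,  1.32122702e-04,  2.86681317e+00]), 'wrist_force': array([-0.79026988, -1.41035481,  0.65647481]), 'torque': array([-0.05963406, -0.0003427 , -0.05268994]), 'finger_force': 0.0, 'opening': 1.00278616239872}
```

View pics/top0.png

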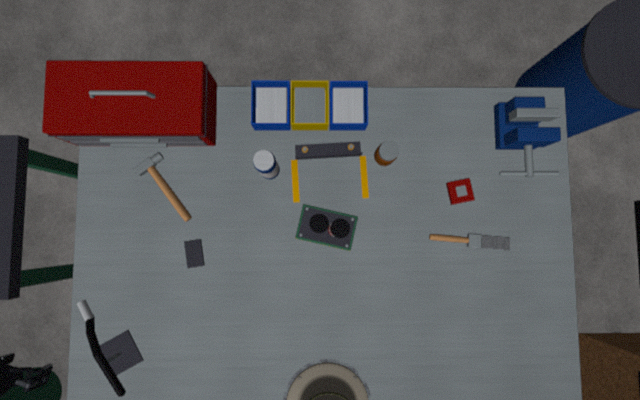

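View pics/side0.png

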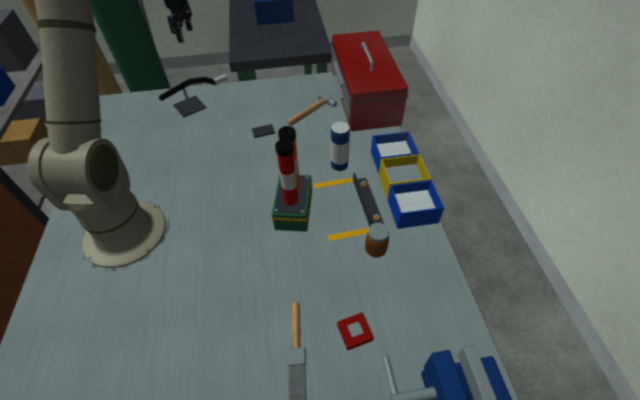

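The top view shows the caddy at about (327,228), turned. The stop is at (328,150) and the yellow lines at columns 296 and 365. The can is at (265,163) and the jar at (386,153). Next I measure these.

```bash
cat >> h.py <<'E'
def rect(pts):
    c,s,a=cv2.minAreaRect(pts.astype(np.float32)*1000); return np.round(cv2.boxPoints((c,s,a)),1).tolist(),np.round(c,1),np.round(s,1),round(a,2)
def ray(n,u,v,z):
    R,t,f,cx,cy=cam(n); C=-R.T@t; d=R.T@np.array([(u-cx)/f,(v-cy)/f,1]); return C+d*(z-C[2])/d[2]
def caddy(show=True):
    im,d=vision.read_camera('top'); P=cloud('top',d); x,y,z=P[...,0],P[...,1],P[...,2]
    m=(d>0)&(z>.068)&(z<.092)&(x>.35)&(x<.75)&(abs(y-.02)<.16)
    m=m.astype(np.uint8); k,l,st,_=cv2.connectedComponentsWithStats(m)
    if k<2: print('none'); return im,P
    i=1+np.argmax(st[1:,4]); q=P[l==i]
    print('caddy',len(q),q[:,2].mean(),rect(q[:,:2]))
    return im,P
E
python3 - <<'E'
from h import *
im,P=caddy()
h=cv2.cvtColor(im,cv2.COLOR_RGB2HSV)
m=((h[...,0]>15)&(h[...,0]<32)&(h[...,1]>150)&(h[...,2]>120)).astype(np.uint8); m[:140]=0
k,l,st,_=cv2.connectedComponentsWithStats(m)
for i in range(1,k):
    if st[i,4]>50:
        v,u=np.nonzero(l==i); q=np.array([ray('top',a,b,0)[:2] for a,b in zip(u,v)]); print('line',len(q),rect(q))
x,y,z=P[...,0],P[...,1],P[...,2]
m=(z>.03)&(z<.05)&(x>.6)&(x<.78)&(abs(y-.02)<.125); q=P[m]; print('stop',len(q),rect(q[:,:2]))
m=((z>.005)&(z<.05)&(x>.58)&(x<.78)&(abs(y-.02)<.125)); 
for v in range(140,162,2): print(v,np.round(P[v,315],3),np.round(P[v,345],3))
for n in ('spray','jar','hammer','coupon','caddy','bay'):
    r=vision.place_of(n,'top')
    if r: print(n,r[0]['conf'],ray('top',*r[0]['pixel'],0))
E
python3 -c "
import cv2
a=cv2.imread('pics/top0.png')[130:270,240:420];cv2.imwrite('pics/crop.png',cv2.resize(a,None,fx=4,fy=4,interpolation=2))"
```

```text
caddy 1357 0.08161792034940692 ([[444.5, -63.29999923706055], [541.9000244140625, -86.0], [578.2000122070312, 69.9000015258789], [480.79998779296875, 92.5999984741211]], array([511.3,   3.3]), array([160.1, 100.1]), 76.9)
line 253 ([[602.0999755859375, -108.19999694824219], [603.2999877929688, -127.0999984741211], [730.0999755859375, -119.5999984741211], [728.9000244140625, -100.69999694824219]], array([ 666.1, -113.9]), array([127. ,  18.9]), 3.38)
line 250 ([[590.4000244140625, 101.19999694824219], [591.5, 83.0], [717.5999755859375, 90.30000305175781], [716.5999755859375, 108.5999984741211]], array([654. ,  95.8]), array([126.3,  18.3]), 3.32)
stop 163 ([[676.9000244140625, 143.60000610351562], [729.9000244140625, -105.0], [763.4000244140625, -97.9000015258789], [710.4000244140625, 150.8000030517578]], array([720.1,  22.9]), array([ 34.3, 254.2]), 12.03)
140 [0.779 0.034 0.001] [ 0.779 -0.058  0.   ]
142 [ 0.773  0.034 -0.001] [ 0.773 -0.058 -0.   ]
144 [0.765 0.034 0.004] [ 0.766 -0.057  0.003]
146 [0.76  0.034 0.001] [ 0.758 -0.057  0.008]
148 [0.753 0.034 0.003] [ 0.753 -0.057  0.005]
150 [0.747 0.034 0.004] [ 0.746 -0.057  0.009]
152 [0.74  0.034 0.007] [ 0.74  -0.057  0.009]
154 [0.733 0.034 0.01 ] [ 0.728 -0.054  0.041]
156 [0.721 0.035 0.045] [ 0.727 -0.056  0.014]
158 [0.722 0.034 0.007] [ 0.722 -0.057  0.005]
160 [0.717 0.034 0.   ] [ 0.717 -0.057 -0.001]
spray 0.61 [0.69097346 0.16447156 0.        ]
jar 0.9 [ 0.73312166 -0.17654959  0.        ]
hammer 0.69 [0.6236488  0.47723436 0.        ]
coupon 0.55 [0.44228496 0.39151762 0.        ]
caddy 0.8 [0.52072145 0.00992696 0.        ]
```

View pics/crop.png

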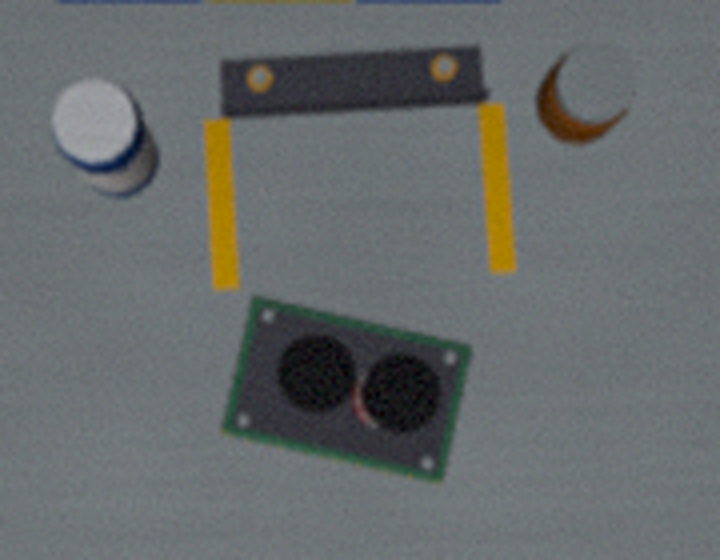

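Emit:
{"method": "apply_moves", "body": {"motion": [[[0.0163,-0.0357,0,-0.0068,-0.0292,0.0045,-1],[0.0163,-0.0357,0,-0.0068,-0.0292,0.0045,-1],[0.0163,-0.0357,0,-0.0068,-0.0292,0.0045,-1],[0.0163,-0.0357,0,-0.0068,-0.0292,0.0045,-1],[0.0163,-0.0357,0,-0.0068,-0.0292,0.0045,-1],[0.0163,-0.0357,0,-0.0068,-0.0292,0.0045,-1],[0.0163,-0.0357,0,-0.0068,-0.0292,0.0045,-1],[0.0163,-0.0357,0,-0.0068,-0.0292,0.0045,-1],[0.0163,-0.0357,0,-0.0068,-0.0292,0.0045,-1],[0.0163,-0.0357,0,-0.0068,-0.0292,0.0045,-1],[0.0075,-0.0352,0,0,0,0,-1],[0.0075,-0.0352,0,0,0,0,-1],[0.0075,-0.0352,0,0,0,0,-1],[0.0075,-0.0352,0,0,0,0,-1],[0,0,0,0,0,0,-1]]]}}

```text
clock: 1.95
tool_pos: [0.3896, 0.1952, 0.2314]
tool_rot: [3.136, 0.299, 2.906]
wrist_force: [-0.5, 1.0, 0.2]
opening: 1.002
finger_force: 0.0
```

```bash
cat >> h.py <<'E'
from scipy.spatial.transform import Rotation as Ro
def st():
    s=monitor.get_state(); R=Ro.from_euler('xyz',s['tool_rot']).as_matrix()
    print(s['clock'],'p',s['tool_pos'].round(4),'q',s['q'].round(2),'F',s['wrist_force'].round(1),'ty',R[:,1].round(3),'tz',R[:,2].round(3))
E
python3 -c "
from h import *
st()"
```

```text
1.95 p [0.3896 0.1952 0.2314] q [-1.03  0.2   0.3   2.4   0.47  0.42  0.17] F [-0.5  1.   0.2] ty [0.232 0.973 0.005] tz [ 0.288 -0.063 -0.956]
```

Emit:
{"method": "apply_moves", "body": {"motion": [[[0.006,-0.0287,-0.015,0,0,0,-1],[0.006,-0.0287,-0.015,0,0,0,-1],[0.006,-0.0287,-0.015,0,0,0,-1],[0.006,-0.0287,-0.015,0,0,0,-1],[0.006,-0.0287,-0.015,0,0,0,-1],[0.006,-0.0287,-0.015,0,0,0,-1],[0,0,0,0,0,0,-1]]]}}

```text
clock: 2.65
tool_pos: [0.4189, 0.0632, 0.1621]
tool_rot: [-3.134, 0.303, 2.912]
wrist_force: [-0.1, 0.2, -0.4]
opening: 0.999
finger_force: 0.0
```

```bash
python3 -c "
from h import *
st()"
```

```text
2.65 p [0.4189 0.0632 0.1621] q [-0.6   0.33  0.22  2.54  1.24  0.12 -0.29] F [-0.1  0.2 -0.4] ty [ 0.23   0.973 -0.007] tz [ 0.289 -0.075 -0.954]
```

Emit:
{"method": "apply_moves", "body": {"motion": [[[0.003,-0.01,0,0.0085,0.0365,0,-1],[0.003,-0.01,0,0.0085,0.0365,0,-1],[0.003,-0.01,0,0.0085,0.0365,0,-1],[0.003,-0.01,0,0.0085,0.0365,0,-1],[0,0,0,0,0,0,-1]]]}}

```text
clock: 3.15
tool_pos: [0.4315, 0.027, 0.1625]
tool_rot: [-3.135, 0.173, 2.906]
wrist_force: [-0.2, 0.3, -1.1]
opening: 1.001
finger_force: 0.0
```

```bash
python3 -c "
from h import *
st()"
```

```text
3.15 p [0.4315 0.027  0.1625] q [-0.05  0.34 -0.27  2.42  0.64  0.31  0.43] F [-0.2  0.3 -1.1] ty [ 0.234  0.972 -0.006] tz [ 0.166 -0.046 -0.985]
```

Emit:
{"method": "apply_moves", "body": {"motion": [[[0,0,-0.022,0,0,0,-1],[0,0,-0.022,0,0,0,-1],[0,0,-0.022,0,0,0,-1],[0,0,-0.022,0,0,0,-1],[0,0,-0.022,0,0,0,-1],[0,0,-0.022,0,0,0,-1],[0,0,0,0,0,0,-1]]]}}

```text
clock: 3.85
tool_pos: [0.4284, 0.0234, 0.0734]
tool_rot: [-3.112, 0.17, 2.916]
wrist_force: [-0.4, -0.2, -0.5]
opening: 1.0
finger_force: 0.0
```

```bash
python3 -c "
from h import *
st()
im,P=caddy(); im2,_=vision.read_camera('side')
cv2.imwrite('pics/c1.png',np.hstack([cv2.resize(im[120:300,240:420],(400,400)),cv2.resize(im2[60:260,180:380],(400,400))])[:,:,::-1])"
```

```text
3.85 p [0.4284 0.0234 0.0734] q [-0.16  0.55 -0.16  2.5   1.76  0.2  -0.69] F [-0.4 -0.2 -0.5] ty [ 0.228  0.973 -0.03 ] tz [ 0.159 -0.067 -0.985]
caddy 1363 0.08157193996012019 ([[444.20001220703125, -63.0], [541.9000244140625, -85.80000305175781], [578.0999755859375, 69.80000305175781], [480.5, 92.5999984741211]], array([511.2,   3.4]), array([159.8, 100.3]), 76.87)
```

View pics/c1.png

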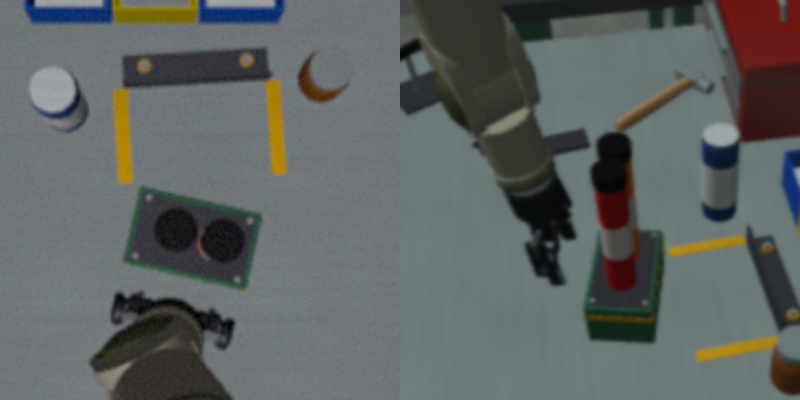

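The crop shows the open gripper behind the caddy and square to its back face. The arm slowed near the wrist singularity, so I'll keep descending slowly.

Emit:
{"method": "apply_moves", "body": {"motion": [[[0,0,-0.01,0,0,0,-1],[0,0,-0.01,0,0,0,-1],[0,0,-0.01,0,0,0,-1],[0,0,-0.01,0,0,0,-1],[0,0,-0.01,0,0,0,-1],[0,0,0,0,0,0,-1]]]}}

```text
clock: 4.55
tool_pos: [0.4286, 0.0214, 0.0242]
tool_rot: [-3.11, 0.171, 2.914]
wrist_force: [0.2, 0.1, 0.7]
opening: 0.998
finger_force: 0.0
```

```bash
python3 -c "
from h import *
st()"
```

```text
4.55 p [0.4286 0.0214 0.0242] q [ 0.01  0.69 -0.4   2.51  1.99  0.4  -0.94] F [0.2 0.1 0.7] ty [ 0.231  0.972 -0.032] tz [ 0.158 -0.07  -0.985]
```

Emit:
{"method": "apply_moves", "body": {"motion": [[[0.002,0,-0.004,0.015,-0.0035,0,-1],[0.002,0,-0.004,0.015,-0.0035,0,-1],[0.004,-0.001,0,0,0,0,-1],[0.004,-0.001,0,0,0,0,-1],[0.004,-0.001,0,0,0,0,-1],[0.004,-0.001,0,0,0,0,-1],[0,0,0,0,0,0,-1]]]}}

```text
clock: 5.25
tool_pos: [0.4502, 0.0178, 0.0168]
tool_rot: [3.14, 0.174, 2.908]
wrist_force: [-0.5, 0.2, 0.2]
opening: 1.001
finger_force: 0.0
```

```bash
cat > plan.py <<'E'
from h import *
import sys
# caddy now (x,y,psi), goal, offset behind
def plan(c,g,n,off):
    c=np.array(c);g=np.array(g); s=np.linspace(0,1,n+1)[:,None]
    # Hermite path, heading = tangent
    L=np.hypot(*(g-c)[:2]); t0=L*np.array([np.cos(c[2]),np.sin(c[2])]); t1=L*np.array([np.cos(g[2]),np.sin(g[2])])
    p=(2*s**3-3*s**2+1)*c[:2]+(s**3-2*s**2+s)*t0+(-2*s**3+3*s**2)*g[:2]+(s**3-s**2)*t1
    d=(6*s**2-6*s)*c[:2]+(3*s**2-4*s+1)*t0+(6*s-6*s**2)*g[:2]+(3*s**2-2*s)*t1
    a=np.arctan2(d[:,1],d[:,0]); q=p-off*np.c_[np.cos(a),np.sin(a)]
    print('start TCP',q[0],'end',q[-1]); print(np.c_[np.diff(q,axis=0),np.diff(a)].round(4).tolist())
E
python3 -c "
from plan import *
st(); caddy()
plan((.5113,.0034,-.229),(.675,-.008,.058),24,.059)"
```

```text
5.25 p [0.4502 0.0178 0.0168] q [ 0.05  0.71 -0.4   2.48  2.03  0.37 -0.93] F [-0.5  0.2  0.2] ty [0.231 0.973 0.002] tz [ 0.169 -0.039 -0.985]
caddy 1357 0.08161878004938714 ([[444.3999938964844, -63.20000076293945], [542.0999755859375, -85.80000305175781], [578.0999755859375, 69.9000015258789], [480.3999938964844, 92.5]], array([511.2,   3.3]), array([159.8, 100.3]), 76.98)
start TCP [0.45384026 0.01679322] end [ 0.61609921 -0.01142008]
[[0.0065, -0.0024, 0.0159], [0.0065, -0.0023, 0.0156], [0.0066, -0.0022, 0.0152], [0.0066, -0.0021, 0.0148], [0.0066, -0.0019, 0.0145], [0.0067, -0.0018, 0.0141], [0.0067, -0.0017, 0.0137], [0.0067, -0.0016, 0.0134], [0.0067, -0.0015, 0.013], [0.0068, -0.0014, 0.0127], [0.0068, -0.0013, 0.0124], [0.0068, -0.0012, 0.012], [0.0068, -0.0011, 0.0117], [0.0068, -0.001, 0.0114], [0.0069, -0.0009, 0.011], [0.0069, -0.0008, 0.0107], [0.0069, -0.0007, 0.0104], [0.0069, -0.0006, 0.0101], [0.0069, -0.0005, 0.0098], [0.0069, -0.0004, 0.0095], [0.0069, -0.0004, 0.0092], [0.0069, -0.0003, 0.0089], [0.0069, -0.0002, 0.0086], [0.0069, -0.0001, 0.0083]]
```

Emit:
{"method": "apply_moves", "body": {"motion": [[[0.004,-0.001,0,0,0,0,-1],[0.0065,-0.0024,0,0,0,0.016,-1],[0.0065,-0.0023,0,0,0,0.0156,-1],[0.0066,-0.0022,0,0,0,0.0152,-1],[0.0066,-0.0021,0,0,0,0.0148,-1],[0.0066,-0.002,0,0,0,0.0145,-1],[0.0067,-0.0018,0,0,0,0.0141,-1],[0.0067,-0.0017,0,0,0,0.0137,-1],[0.0067,-0.0016,0,0,0,0.0134,-1],[0.0067,-0.0015,0,0,0,0.013,-1],[0,0,0,0,0,0,-1]]]}}

```text
clock: 6.4
tool_pos: [0.5111, -0.0007, 0.0162]
tool_rot: [3.139, 0.169, 3.039]
wrist_force: [-4.9, 0.6, 1.7]
opening: 0.998
finger_force: 2.4
```

```bash
python3 -c "
from plan import *
st(); im,P=caddy(); im2,_=vision.read_camera('side')
cv2.imwrite('pics/c2.png',np.hstack([cv2.resize(im[120:300,240:420],(400,400)),cv2.resize(im2[60:260,180:380],(400,400))])[:,:,::-1])"
```

```text
6.4 p [ 0.5111 -0.0007  0.0162] q [-0.01  0.7  -0.18  2.35  2.    0.17 -0.66] F [-4.9  0.6  1.7] ty [0.102 0.995 0.002] tz [ 0.168 -0.015 -0.986]
caddy 1196 0.08147644110549536 ([[509.79998779296875, -80.5], [609.2999877929688, -90.5], [625.2999877929688, 68.5999984741211], [525.7999877929688, 78.5999984741211]], array([567.5,  -6. ]), array([159.9, 100.1]), 84.26)
```

View pics/c2.png

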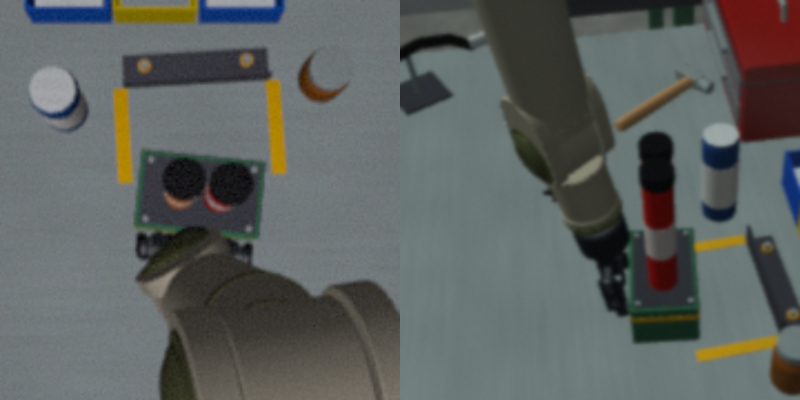

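The caddy slides upright and turns as planned, now at (200,190) in the left crop, and the tubes are clear. I'll plan the second half from here.

```bash
python3 -c "
from plan import *
plan((.5675,-.006,-.100),(.667,-.0085,.058),16,.0566)"
```

```text
start TCP [ 5.11182764e-01 -3.49428618e-04] end [ 0.61049517 -0.01178096]
[[0.0061, -0.0011, 0.0085], [0.0062, -0.001, 0.0086], [0.0062, -0.001, 0.0088], [0.0062, -0.0009, 0.009], [0.0062, -0.0009, 0.0092], [0.0062, -0.0008, 0.0094], [0.0062, -0.0008, 0.0096], [0.0062, -0.0008, 0.0098], [0.0062, -0.0007, 0.0099], [0.0062, -0.0006, 0.0101], [0.0062, -0.0006, 0.0103], [0.0062, -0.0005, 0.0105], [0.0062, -0.0005, 0.0107], [0.0062, -0.0004, 0.0109], [0.0062, -0.0004, 0.0112], [0.0062, -0.0003, 0.0114]]
```

Emit:
{"method": "apply_moves", "body": {"motion": [[[0.0062,-0.0011,0,-0.001,-0.01,0.0088,-1],[0.0062,-0.001,0,-0.001,-0.01,0.0088,-1],[0.0062,-0.001,0,-0.001,-0.01,0.009,-1],[0.0062,-0.0009,0,-0.001,-0.01,0.0092,-1],[0.0062,-0.0009,0,-0.001,-0.01,0.0094,-1],[0.0062,-0.0008,0,0,-0.01,0.0096,-1],[0.0062,-0.0008,0,0,-0.01,0.0098,-1],[0.0062,-0.0008,0,0,-0.01,0.01,-1],[0.0062,-0.0007,0,0,0,0.01,-1],[0.0062,-0.0006,0,0,0,0.0102,-1],[0.0062,-0.0006,0,0,0,0.0104,-1],[0.0062,-0.0005,0,0,0,0.0106,-1],[0.0062,-0.0005,0,0,0,0.0108,-1],[0,0,0,0,0,0,-1]]]}}

```text
clock: 7.9
tool_pos: [0.5925, -0.0111, 0.0159]
tool_rot: [3.139, 0.251, -3.118]
wrist_force: [-3.3, -0.2, -2.0]
opening: 0.998
finger_force: 1.3
```

```bash
python3 -c "
from plan import *
st(); im,P=caddy()"
```

```text
7.9 p [ 0.5925 -0.0111  0.0159] q [ 0.02  0.73 -0.16  2.23  2.05  0.13 -0.53] F [-3.3 -0.2 -2. ] ty [-0.024  1.     0.002] tz [ 0.248  0.008 -0.969]
caddy 1153 0.08130655148531488 ([[595.9000244140625, 69.0], [599.7999877929688, -90.4000015258789], [699.9000244140625, -88.0], [695.9000244140625, 71.5]], array([647.9,  -9.5]), array([100.1, 159.5]), 1.42)
```

Emit:
{"method": "apply_moves", "body": {"motion": [[[0.004,0,0,0,0,0.006,-1],[0.004,0,0,0,0,0.006,-1],[0.004,0.0001,0,0,0,0.006,-1],[0.004,0.0001,0,0,0,0.006,-1],[0.004,0.0002,0,0,0,0.005,-1],[0.003,0.0002,0,0,0,0.005,-1],[0,0,0,0,0,0,-1]]]}}

```text
clock: 8.65
tool_pos: [0.6154, -0.0109, 0.016]
tool_rot: [3.14, 0.251, -3.085]
wrist_force: [-3.7, -0.6, -2.5]
opening: 0.999
finger_force: 2.0
```

```bash
python3 -c "
from plan import *
st(); im,P=caddy()"
```

```text
8.65 p [ 0.6154 -0.0109  0.016 ] q [ 0.03  0.74 -0.16  2.18  1.74  0.11 -0.17] F [-3.7 -0.6 -2.5] ty [-0.057  0.998  0.002] tz [ 0.248  0.016 -0.969]
caddy 1143 0.0813891546406453 ([[616.2000122070312, 70.0999984741211], [624.4000244140625, -89.80000305175781], [724.5999755859375, -84.5999984741211], [716.4000244140625, 75.19999694824219]], array([670.4,  -7.3]), array([100.4, 160.1]), 2.93)
```

Emit:
{"method": "apply_moves", "body": {"motion": [[[0.0005,0,0,0,0.02,0,-1],[0.0005,0,0,0,0.02,0,-1],[0.001,0,0,0,0.02,0,-1],[0.001,0,0,0,0,0,-1],[0,0,0,0,0,0,-1]]]}}

```text
clock: 9.2
tool_pos: [0.6178, -0.0116, 0.0161]
tool_rot: [3.139, 0.202, -3.085]
wrist_force: [-7.4, 1.7, 2.5]
opening: 0.999
finger_force: 3.9
```

```bash
python3 -c "
from plan import *
st(); im,P=caddy()"
```

```text
9.2 p [ 0.6178 -0.0116  0.0161] q [ 0.12  0.75 -0.29  2.13  1.19  0.21  0.39] F [-7.4  1.7  2.5] ty [-0.057  0.998  0.002] tz [ 0.2    0.014 -0.98 ]
caddy 1020 0.08150528686545763 ([[618.4000244140625, 69.19999694824219], [628.0, -90.69999694824219], [728.4000244140625, -84.69999694824219], [718.7999877929688, 75.0999984741211]], array([673.4,  -7.8]), array([100.6, 160.1]), 3.41)
```

Emit:
{"method": "apply_moves", "body": {"motion": [[[0.001,0,0,0,0,0,-1],[0.001,0,0,0,0,0,-1],[0,0,0,0,0,0,-1]]]}}

```text
clock: 9.55
tool_pos: [0.618, -0.0116, 0.016]
tool_rot: [3.14, 0.2, -3.084]
wrist_force: [-15.5, -0.2, 8.0]
opening: 1.001
finger_force: 7.5
```

```bash
python3 -c "
from plan import *
st(); im,P=caddy()"
```

```text
9.55 p [ 0.618  -0.0116  0.016 ] q [ 0.13  0.75 -0.3   2.13  1.19  0.22  0.4 ] F [-15.5  -0.2   8. ] ty [-0.057  0.998  0.001] tz [ 0.198  0.013 -0.98 ]
caddy 1009 0.08146098711780697 ([[618.7000122070312, 70.19999694824219], [626.2000122070312, -89.9000015258789], [727.7999877929688, -85.0999984741211], [720.2000122070312, 75.0]], array([673.2,  -7.4]), array([101.7, 160.3]), 2.7)
```

Emit:
{"method": "apply_moves", "body": {"motion": [[[0.001,0,0,0,0,0,-1],[0.001,0,0,0,0,0,-1],[0,0,0,0,0,0,-1]]]}}

```text
clock: 9.9
tool_pos: [0.618, -0.0117, 0.0158]
tool_rot: [3.141, 0.197, -3.084]
wrist_force: [-22.6, 0.5, 14.8]
opening: 0.999
finger_force: 11.1
```

```bash
python3 -c "
from plan import *
st(); im,P=caddy(); print(monitor.get_state()['torque'])"
```

```text
9.9 p [ 0.618  -0.0117  0.0158] q [ 0.13  0.75 -0.3   2.12  1.18  0.22  0.41] F [-22.6   0.5  14.8] ty [-0.058  0.998  0.001] tz [ 0.196  0.012 -0.981]
caddy 1000 0.0815680376143152 ([[618.5, 69.19999694824219], [628.5, -90.5999984741211], [728.5999755859375, -84.30000305175781], [718.5999755859375, 75.5]], array([673.6,  -7.6]), array([100.2, 160.1]), 3.58)
[0.18173404 3.9246031  0.27600764]
```

Firmly seated, so I'll back off.

Emit:
{"method": "apply_moves", "body": {"motion": [[[-0.003,0,0,0,0,0,-1],[-0.005,-0.0003,0,0,0,0,-1],[-0.01,-0.0006,0,0,0,0,-1],[-0.015,-0.0009,0,0,0,0,-1],[-0.015,-0.0009,0,0,0,0,-1],[-0.015,-0.0009,0,0,0,0,-1],[-0.015,-0.0009,0,0,0,0,-1],[-0.01,0,0.01,0,0,0,-1],[0,0,0.02,0,0,0,-1],[0,0,0.02,0,0,0,-1],[0,0,0,0,0,0,-1]]]}}

```text
clock: 11.05
tool_pos: [0.5371, -0.0159, 0.0618]
tool_rot: [3.141, 0.208, -3.085]
wrist_force: [-0.4, -0.3, 0.0]
opening: 1.001
finger_force: 0.0
```

```bash
python3 -c "
from plan import *
st(); im,P=caddy(); im2,_=vision.read_camera('side')
cv2.imwrite('pics/c3.png',np.hstack([cv2.resize(im[120:300,240:420],(400,400),interpolation=2),cv2.resize(im2[60:260,180:380],(400,400))])[:,:,::-1])"
```

```text
11.05 p [ 0.5371 -0.0159  0.0618] q [ 0.09  0.62 -0.23  2.3   1.4   0.14  0.15] F [-0.4 -0.3  0. ] ty [-0.056  0.998  0.001] tz [ 0.207  0.012 -0.978]
caddy 1175 0.08131702648184044 ([[618.5999755859375, 69.80000305175781], [627.5999755859375, -90.19999694824219], [728.0, -84.5999984741211], [719.0, 75.5]], array([673.3,  -7.4]), array([100.5, 160.3]), 3.23)
```

View pics/c3.png

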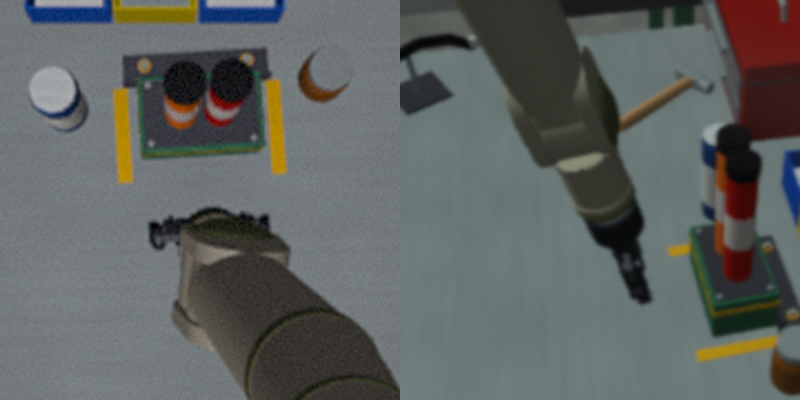

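The caddy is parked upright at about (200,110) in the left crop, against the stop and between the lines. The gripper is clear and the bystanders haven't moved.

```bash
python3 -c "
from rig import close_job
print(close_job())"
```

```text
the job is handed in; nothing more can be done
None
```

The caddy is parked upright in its bay, back against the stop and between the yellow lines, with the gripper clear and nothing else on the bench disturbed; I handed the job in after about 11 s of robot time.

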